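Find the packing leaf that takes up the play in a casting frame

TASK

Between the plaster mould's end and the sprung pad of the casting frame is a gap of unknown width: try the packing leaves in it one at a time, blade down, the thinnest first and working up, hanging each loose one back in a slot of the rack before taking the next. The first leaf that binds is the right one: press it gently fully home, shoulder down on the mould and upright, and leave it standing there with the other three leaves hanging in the rack. Do not ram the pad, do not force in a leaf that is too thick, and leave the pots, jars and brush alone.

Things in the scene. Friction and masses are not known exactly. Their poses are not given: they have to be found in the camera images.
- frame: Fixed plywood casting frame, 320 mm long (x), 130 wide (y), 85 high. White plaster mould (158 mm long, 106 wide) on its -x side, aluminium cover plate on its +x side, tops level at 85 mm. Origin on the table under the mould's end face (the one looking to +x), mid-width. A ring round the pour hole (radius 24, 9 mm high) stands on the mould 100 mm back from that face.
- mouth (a point): Top edge of the mould's end face, mid-width, 85 mm above the table, axes as the frame's. The mouth, an opening 22 mm in x (0 to +22) by 48 mm in y (-24 to +24), leads straight down from here, 75 mm deep. The mould's face (x = 0) is rigid, upright and flat all the way down. The sprung pad is on the other side, under the cover.
- pad: Sprung wooden pad under the cover. Its upright face, 37 to 70 mm below the mouth, leaves a gap of unknown width, 3 to 11.5 mm, to the mould; above it a lead-in slopes back 8 mm over 24 mm of height, to the pad's flat top 13 mm below the mouth. Yields along frame +x only: 3 N to start, then 1 N per mm; the right leaf pushes it back 0 to 3 mm. Origin at its spring seat, well behind the face.
- rack: Fixed wooden rack, 70 mm (x) by 250 mm (y), 75 mm high, with four upright slots in a row along its y axis at y = -87, -29, +29 and +87 mm, each 18 mm (x) by 36 mm (y), 67 mm deep. Origin under its centre, on the table. The leaves hang in the slots in any order; any slot suits any leaf.
- leaf6: Packing leaf: plywood blade 6 mm thick (x), 30 wide (y), reaching 60 mm down from the origin, under a pale wooden grip block 24 mm (x) by 44 (y), 36 tall, centred over it. Origin mid-underside of the block (the shoulder), z up; the shoulder rests on the rack's top, or, fully home, on the mould's top. Thinnest, shortest block. About 62 g.
- leaf9: Packing leaf: plywood blade 9 mm thick (x), 30 wide (y), reaching 60 mm down from the origin, under a pale wooden grip block 24 mm (x) by 44 (y), 42 tall, centred over it. Origin mid-underside of the block (the shoulder), z up; the shoulder rests on the rack's top, or, fully home, on the mould's top. Second thinnest, second shortest block. About 68 g.
- leaf12: Packing leaf: plywood blade 12 mm thick (x), 30 wide (y), reaching 60 mm down from the origin, under a pale wooden grip block 24 mm (x) by 44 (y), 48 tall, centred over it. Origin mid-underside of the block (the shoulder), z up; the shoulder rests on the rack's top, or, fully home, on the mould's top. Third, second tallest block. About 74 g.
- leaf15: Packing leaf: plywood blade 15 mm thick (x), 30 wide (y), reaching 60 mm down from the origin, under a pale wooden grip block 24 mm (x) by 44 (y), 54 tall, centred over it. Origin mid-underside of the block (the shoulder), z up; the shoulder rests on the rack's top, or, fully home, on the mould's top. Thickest, tallest block. About 80 g.
- cup: Bystander, leave alone: plaster-white cup. Origin at the centre of its underside.
- bowl: Bystander, leave alone: terracotta bowl. Origin at the centre of its underside.
- dish: Bystander, leave alone: white dish. Origin at the centre of its underside.
- jar: Bystander, leave alone: glaze jar. Origin at the centre of its underside.
- vase: Bystander, leave alone: square white vase. Origin at the centre of its underside.
- brush: Bystander, leave alone: brush. Origin at the centre of its underside.
- tub: Bystander, leave alone: glaze tub. Origin at the centre of its underside.
Not all that is in view belongs to the job. What is shaped like the leaf9 but black or orange is not meant.

How it is judged (in metres and radians):
On the way:
1. the thinnest (6 mm) leaf has been tried: in the gap to within 10 mm of fully home (z of leaf6 in the frame of mouth between -0.006 and 0.01 m and x of leaf6 in the frame of mouth between -0.001 and 0.016 m and y of leaf6 in the frame of mouth between -0.011 and 0.011 m and angle between leaf6's own z axis and vertical below 0.12 rad), for 0.05 s.
At the end, for the whole second after the job is handed in: One leaf stands released in the mouth, shoulder within 3.5 mm of the mould's top, 11 mm of mid-width, 0.12 rad of upright, and binds: it pushes the pad back 0.1 to 3.4 mm. The other three hang in the rack, shoulders within 6 mm of its top, tilted under 0.25 rad. All leaves at rest (((z of leaf6 in the frame of mouth between -0.006 and 0.0035 m and x of leaf6 in the frame of mouth between -0.001 and 0.016 m and y of leaf6 in the frame of mouth between -0.011 and 0.011 m and angle between leaf6's own z axis and vertical below 0.12 rad) or (z of leaf9 in the frame of mouth between -0.006 and 0.0035 m and x of leaf9 in the frame of mouth between -0.001 and 0.016 m and y of leaf9 in the frame of mouth between -0.011 and 0.011 m and angle between leaf9's own z axis and vertical below 0.12 rad) or (z of leaf12 in the frame of mouth between -0.006 and 0.0035 m and x of leaf12 in the frame of mouth between -0.001 and 0.016 m and y of leaf12 in the frame of mouth between -0.011 and 0.011 m and angle between leaf12's own z axis and vertical below 0.12 rad)) and z of leaf15 in the frame of rack between 0.069 and 0.081 m and x of leaf15 in the frame of rack between -0.012 and 0.012 m and y of leaf15 in the frame of rack between -0.1 and 0.1 m and angle between leaf15's own z axis and vertical below 0.25 rad and ((z of leaf6 in the frame of rack between 0.069 and 0.081 m and x of leaf6 in the frame of rack between -0.012 and 0.012 m and y of leaf6 in the frame of rack between -0.1 and 0.1 m and angle between leaf6's own z axis and vertical below 0.25 rad) or (z of leaf6 in the frame of mouth between -0.006 and 0.0035 m and x of leaf6 in the frame of mouth between -0.001 and 0.016 m and y of leaf6 in the frame of mouth between -0.011 and 0.011 m and angle between leaf6's own z axis and vertical below 0.12 rad)) and ((z of leaf9 in the frame of rack between 0.069 and 0.081 m and x of leaf9 in the frame of rack between -0.012 and 0.012 m and y of leaf9 in the frame of rack between -0.1 and 0.1 m and angle between leaf9's own z axis and vertical below 0.25 rad) or (z of leaf9 in the frame of mouth between -0.006 and 0.0035 m and x of leaf9 in the frame of mouth between -0.001 and 0.016 m and y of leaf9 in the frame of mouth between -0.011 and 0.011 m and angle between leaf9's own z axis and vertical below 0.12 rad)) and ((z of leaf12 in the frame of rack between 0.069 and 0.081 m and x of leaf12 in the frame of rack between -0.012 and 0.012 m and y of leaf12 in the frame of rack between -0.1 and 0.1 m and angle between leaf12's own z axis and vertical below 0.25 rad) or (z of leaf12 in the frame of mouth between -0.006 and 0.0035 m and x of leaf12 in the frame of mouth between -0.001 and 0.016 m and y of leaf12 in the frame of mouth between -0.011 and 0.011 m and angle between leaf12's own z axis and vertical below 0.12 rad)) and distance of pad from where it was at the start of the episode between 0.0001 and 0.0034 m and linear speed of each of leaf6, leaf9, leaf12, leaf15 below 0.02 m/s); the robot touches nothing.
It fails at once if the pad is pushed back by more than 4.2 mm (a leaf too thick, or pushed sideways into the pad) (distance of pad from where it was at the start of the episode above 0.0042 m).
It fails at once if the pad is rammed: more than 30 N on it (contact force between pad and anything else above 30 N).
It fails at once if the mould or frame is pressed by the leaves or arm with more than 60 N (contact force between frame and anything else above 60 N).
It fails at once if a bystander (pot, jar, tub or brush) is moved by more than 30 mm (distance of any of cup, bowl, dish, jar, vase, brush, tub from where it was at the start of the episode above 0.03 m).
It also fails if it takes over 72 s, if anything falls off the work surface, if the arm or the gripper's body presses on something with over 40 N, if the wrist force passes 120 N, or if a joint passes its speed limit or range.

ROBOT

A 6-joint arm with a two-finger parallel gripper is mounted at the origin on the work surface. World frame = base frame: x ahead of the robot, y to its left, z up, the work surface at z = 0. Lengths are in mm, angles in degrees, forces in N, time in s.
With the tool pointing down it reaches from about 300 to 850 mm from the base axis. Payload 4.2 kg.
Tool frame: the origin (TCP) lies midway between the tips of the shut fingers; the grasp point (between the pads) lies 19 mm behind it (env.tcp_to_grasp is the distance from the TCP to the grasp point, in mm); z points along the fingers, x is the direction in which the jaws open and shut, and the axes are right-handed (so a half turn about z gives the same grasp; the last joint's range is limited). The gripper opens to 91 mm and grips with 3 to 60 N. Pads are 32 mm wide; open, the fingers measure 118 mm over their backs; the gripper's body (76 mm by 178 mm) begins 60 mm behind the grasp point.
Start: joints at [-73.51, 18.312, 89.639, -0, 72.044, -1.146], TCP at [174.207, -547.992, 213.976] pointing down, gripper open.
Joint ranges: [-177.97, 177.97], [-48.28, 115.42], [12.27, 149.76], [-77.06, 257.06], [2.81, 150.46], [-146.56, 146.56]. Speed limits (degrees/s): [147.25, 147.25, 180, 180, 180, 180].

INTERFACE

Orientations are given as [roll, pitch, yaw] about the fixed x, y, z axes, in that order (R = Rz(yaw) Ry(pitch) Rx(roll)).
In Python, from workcell import env gives the robot as it stands.
- The arm moves only by the tool drive_tool, never from a script. Its argument "motion" is a list of rows, each a list of 2 entries, a list of its own where there are three numbers: the shift along the world's x, y, z in m, then the turn, a rotation vector about the world's x, y, z in rad. In form: [[[dx, dy, dz], [wx, wy, wz]], ...]. A call has exactly 10 rows; each row shifts and turns the commanded pose from where the row before left it; what a row does not reach is not made up. A row lasts 1/12 s, in which the tool goes at most 41.7 mm and 7.16 degrees, less where a joint would pass 70% of its speed; a pose out of reach is approached as far as the arm can. A call is refused whole if a number of a shift passes 0.0417 or a number of a turn 0.125, either way. A call with a gripper value outside its range is refused whole. "claw" is the opening, from 0 (shut) to 1 (fully open), set as the call begins (left out, the last holds). The fingers move at their own pace and stop on an object; "force" is the grip in N (left out, the last holds). Time passes only in rows, so rows that do not move let the fingers close, or fill a call up. It gives the time, the measured TCP pose, the force and the opening at its end, in the units of the state.
- env.state(): the state, without advancing time (a new reading comes with each control period).
- env.grab_frame(name): name is "scene" or "top"; returns the picture (400x640x3 uint8, red, green, blue); there is no depth.
- env.camera_params(name): a dict with "fov_y" (degrees; the focal length in pixels is half the picture's height over the tangent of half this angle, whatever the lens; pixels are square), "cx", "cy" (the principal point, pixels), "k1" (the pictures are not rectified: a ray, as slopes to the right and down, at radius r is drawn at 1 + k1 r^2 times it, then the intrinsics apply), "pose" (4x4, takes a point from camera to world coordinates). Camera axes: x right, y down, z forward; pixel columns grow to the right and rows downward; lengths in mm; the calibration is good to about 2 mm. A picture is of the moment at which its call begins. camera_params takes no time and is no camera call.
- env.job_done(): hands the job in, once; it reports no verdict.
The state is a dict: "time_s": time; "qpos": joint angles; "qvel": joint speeds; "effort": joint torques, N m; "ee_pos": TCP position; "ee_rot": TCP orientation; "force": force on the tool from outside, world axes, zero at the start; "torque": the same for the moment, N m; "gripper_width": finger opening in mm.
Only numpy, scipy, OpenCV 4.12 (cv2) and the standard library are available. Lean on these libraries where they do the work, as an engineer would, in place of code of your own. Each camera call takes 0.05 s, during which the arm holds its last target.

## Working session

There is one attempt and no reset: what is moved stays moved. The work goes in short steps, Python scripts to look and compute and a tool call to move; the robot and the scene stay as the last step left them, time stands still between calls to the robot, and variables do not carry over. Pictures are saved under pics/ and viewed, and the job is handed in when it is done.

Besides the shell and the picture viewer there is one more tool, called in YAML: its name, and indented under it one key for each argument. drive_tool: Moves the arm, as the interface text tells. Its arguments: {"type":"object","properties":{"motion":{"type":"array","items":{"type":"array"}},"claw":{"type":"number"},"force":{"type":"number"}},"required":["motion"]}

```bash
mkdir -p pics; ls
python3 - <<'E'
from workcell import env
import cv2
for n in("scene","top"):
    p=env.camera_params(n); print(n,{k:(v.tolist() if hasattr(v,'tolist') else v) for k,v in p.items()})
    cv2.imwrite(f"pics/{n}0.png",env.grab_frame(n)[:,:,::-1])
print(env.state(), env.tcp_to_grasp)
E
```

```text
pics
scene {'fov_y': 46.584804856945034, 'cx': 321.07943933548967, 'cy': 205.19550472142365, 'k1': -0.019567832133539513, 'pose': [[0.5542772715704325, 0.6283774775480405, -0.5458190651954169, 1246.1408724082305], [0.832324280964578, -0.4212937148119936, 0.3602053541755158, -531.1631885867083], [-0.0036052097352778987, -0.6539521018929997, -0.7565273629502719, 1078.7008820229407], [0.0, 0.0, 0.0, 1.0]]}
top {'fov_y': 56.518902927774946, 'cx': 320.5376491687107, 'cy': 204.06668878611393, 'k1': -0.02560705310969635, 'pose': [[-0.0008269400969529105, -0.9955646248230833, 0.09407653251980404, 420.4570049585941], [-0.9999857548326272, 0.00032717943244729735, -0.0053275778211013675, -25.3331252027759], [0.00527316810816411, -0.0940795979715723, -0.9955507133961637, 1121.0501112074564], [0.0, 0.0, 0.0, 1.0]]}
{'time_s': 0.1, 'qpos': array([-7.35083845e+01,  1.83489306e+01,  8.96974467e+01, -1.52364750e-03,
        7.20437430e+01, -1.14729652e+00]), 'qvel': array([ 0.02769812, -0.04540619, -0.20771474,  0.02259709,  0.01626744,
        0.01059574]), 'effort': array([ 1.08231565e-03, -4.13331556e+01, -2.32508808e+01,  7.30280019e-02,
        4.22081212e-02, -5.87793988e-05]), 'ee_pos': array([ 174.09135672, -547.55768106,  213.20814491]), 'ee_rot': array([-1.79999644e+02,  9.01311902e-02, -7.23606168e+01]), 'force': array([ 0.08098082, -0.33435404,  0.03427808]), 'torque': array([0.08197126, 0.03151467, 0.02643679]), 'gripper_width': 91.28225784433397} 18.8
```

View pics/scene0.png

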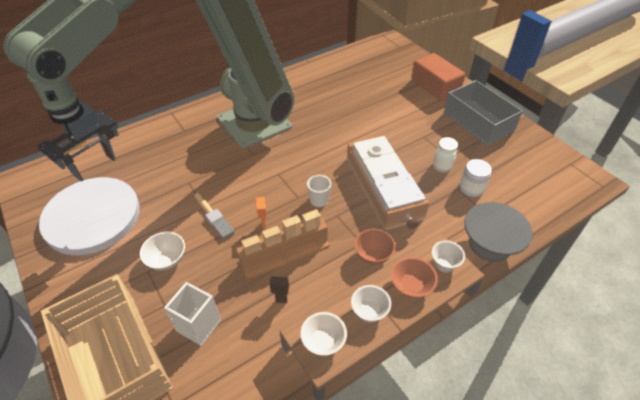

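View pics/top0.png

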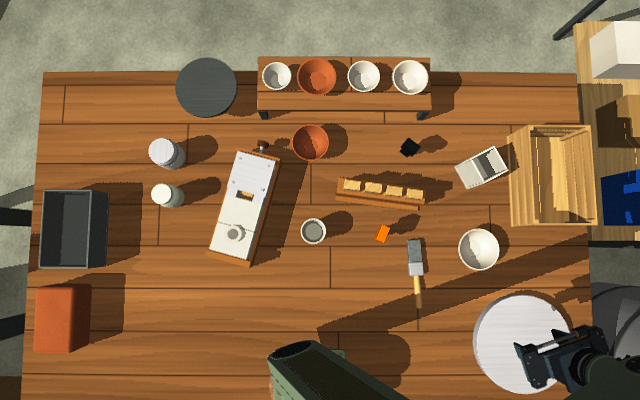

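The top view shows the rack at about (381,190) with four pale blocks. The frame is at (245,208) with its mouth near (245,195). The black copy at (410,147) and the orange one at (383,233) are decoys. Next I'll enlarge the rack and frame.

Run:
```python
import cv2
t=cv2.imread("pics/top0.png");s=cv2.imread("pics/scene0.png")
def c(im,x,y,w,h,k,n): cv2.imwrite(n,cv2.resize(im[y:y+h,x:x+w],None,fx=k,fy=k,interpolation=cv2.INTER_CUBIC))
c(t,325,165,110,55,7,"pics/c_rack_top.png")
c(t,200,140,90,130,4.6,"pics/c_frame_top.png")
c(s,225,200,110,85,7,"pics/c_rack_sc.png")
c(s,340,130,95,100,6,"pics/c_frame_sc.png")
```

```text
(no output)
```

View pics/c_rack_top.png

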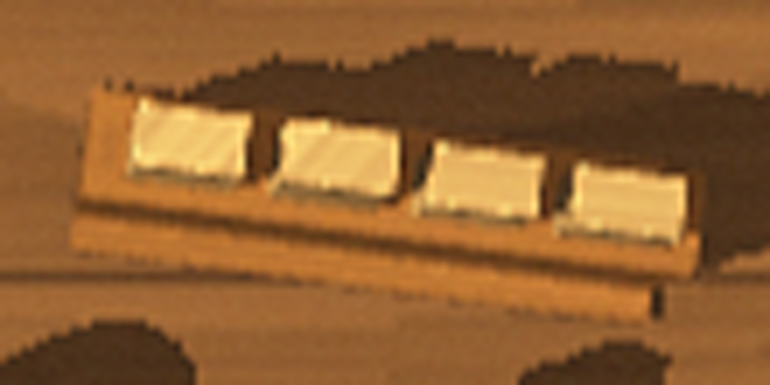

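View pics/c_frame_top.png

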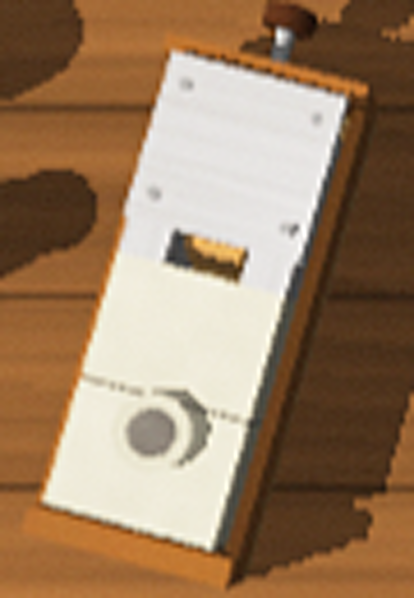

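View pics/c_rack_sc.png

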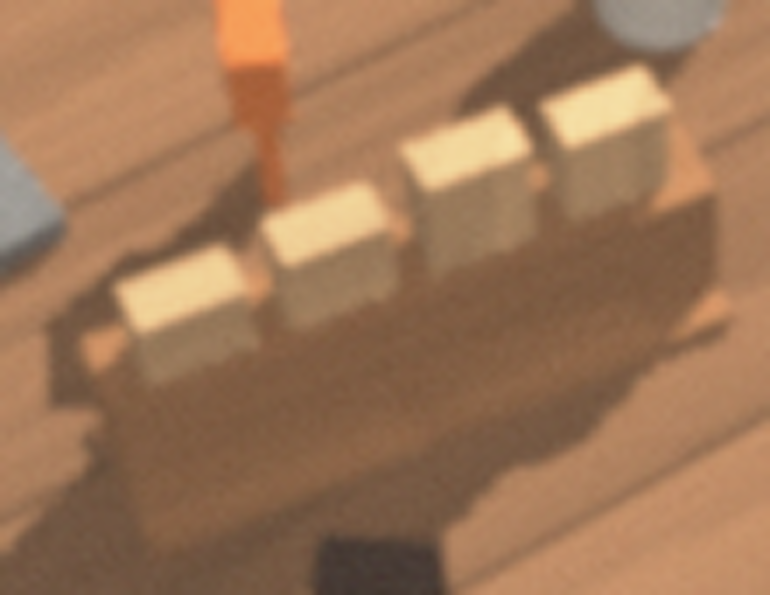

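View pics/c_frame_sc.png

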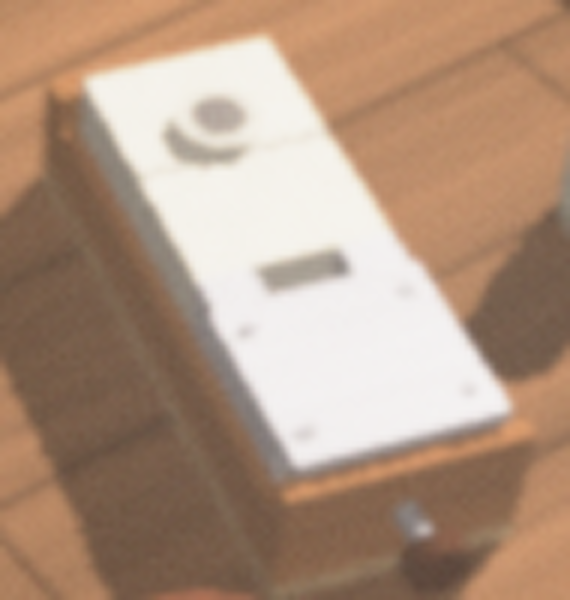

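```bash
cat > h.py <<'E'
import numpy as np, cv2
from scipy.optimize import least_squares
from workcell import env
P={n:env.camera_params(n) for n in("scene","top")}
def proj(n,X):
    p=P[n];T=np.linalg.inv(np.array(p["pose"]));X=np.atleast_2d(X)
    c=X@T[:3,:3].T+T[:3,3];s=c[:,:2]/c[:,2:]
    r2=(s**2).sum(1,keepdims=True);s=s*(1+p["k1"]*r2)
    f=200/np.tan(np.radians(p["fov_y"]/2))
    return s*f+[p["cx"],p["cy"]]
def place(q,L):
    x,y,a=q[:3];a=np.radians(a);L=np.atleast_2d(np.array(L,float));c,s=np.cos(a),np.sin(a)
    return np.c_[x+c*L[:,0]-s*L[:,1],y+s*L[:,0]+c*L[:,1],L[:,2]]
def unc(uv,k,o): return (np.array(uv,float)+.5)/k-.5+o
def crop(n,name,x,y,w,h,k):
    im=env.grab_frame(n)[:,:,::-1]; cv2.imwrite(name,cv2.resize(im[y:y+h,x:x+w],None,fx=k,fy=k,interpolation=cv2.INTER_CUBIC))
E
cat > fit.py <<'E'
from h import *
tf=[((-158,53,85),(42,500)),((-158,-53,85),(218,550)),((0,24,85),(163,264)),((22,24,85),(175,230)),((22,-24,85),(247,250)),((0,-24,85),(240,283))]
sf=[((-158,-53,85),(85,80)),((-158,53,85),(268,38)),((0,-24,85),(258,268)),((0,24,85),(340,248)),((22,24,85),(350,270)),((22,-24,85),(268,293))]
A=np.array
tL=A([a for a,_ in tf]);tu=unc([b for _,b in tf],4.6,A([200,140]))
sL=A([a for a,_ in sf]);su=unc([b for _,b in sf],6,A([340,130]))
def res(q,w="ts"):
    r=[]
    if "t" in w:r.append((proj("top",place(q,tL))-tu).ravel())
    if "s" in w:r.append((proj("scene",place(q,sL))-su).ravel())
    return np.concatenate(r)
for w in("ts","t","s"):
    s=least_squares(res,[430,100,-15],args=(w,));print(w,s.x.round(1),np.sqrt(2*s.cost/len(s.fun)).round(2))
    if w=="ts":print(s.fun.reshape(-1,2).round(1).tolist())
T={1:[(575,163),(687,175),(685,240),(568,225)],2:[(435,143),(546,157),(540,220),(425,205)],3:[(282,118),(402,130),(397,198),(273,183)],4:[(137,97),(252,115),(243,182),(132,172)]}
TL=[(12,22),(12,-22),(-12,-22),(-12,22)]
S={1:[(115,290),(225,245),(255,300),(135,332)],2:[(262,225),(370,182),(398,232),(280,265)],3:[(400,150),(510,105),(535,152),(418,190)],4:[(540,100),(642,65),(670,108),(560,145)]}
SL=[(-12,-22),(-12,22),(12,22),(12,-22)]
for b in T:
    tu_=unc(T[b],7,A([325,165]));su_=unc(S[b],7,A([225,200]))
    f=lambda q:np.concatenate([(proj("top",place(q,[(x,y,q[3]) for x,y in TL]))-tu_).ravel(),(proj("scene",place(q,[(x,y,q[3]) for x,y in SL]))-su_).ravel()])
    s=least_squares(f,[480,-100,-5,120]);print(b,s.x.round(1),np.sqrt(2*s.cost/16).round(2))
E
python3 fit.py
```

```text
ts [532.8 184.9 -15.1] 0.53
[[0.5, 0.5], [-1.0, -0.3], [0.2, -0.2], [-0.2, -0.4], [0.6, -0.3], [-0.1, 0.1], [-0.3, -0.4], [-0.3, -0.3], [-1.1, -0.5], [-0.1, -0.7], [1.3, 0.5], [0.2, 0.4]]
t [532.5 185.1 -14.9] 0.43
s [533.3 184.4 -15.4] 0.59
1 [ 546.2 -288.9   -7.7  107.3] 0.43
2 [ 553.4 -231.3   -8.6  113.3] 0.38
3 [ 560.4 -172.8   -7.7  125.9] 0.53
4 [ 567.3 -116.1   -8.2  121.1] 0.46
```

```bash
cat >> fit.py <<'E'
print("fixed h")
H={1:111,2:117,3:129,4:123};bx={}
for b in T:
    tu_=unc(T[b],7,A([325,165]));su_=unc(S[b],7,A([225,200]))
    for w in("ts","t","s"):
        f=lambda q:np.concatenate(([(proj("top",place(q,[(x,y,H[b]) for x,y in TL]))-tu_).ravel()] if "t" in w else [])+([(proj("scene",place(q,[(x,y,H[b]) for x,y in SL]))-su_).ravel()] if "s" in w else []))
        s=least_squares(f,[480,-100,-5]);print(b,w,s.x.round(1),np.sqrt(2*s.cost/len(s.fun)).round(2),s.fun.reshape(-1,2).mean(0).round(2))
# rack top corners, top view, and scene
r=[("top",(35,125,75),unc((97,90),7,A([325,165]))),("top",(-35,125,75),unc((78,203),7,A([325,165]))),("top",(-35,-125,75),unc((697,275),7,A([325,165]))),
("scene",(35,125,75),unc((718,195),7,A([225,200])))]
f=lambda q:np.concatenate([(proj(n,place(q,L))[0]-u) for n,L,u in r])
s=least_squares(f,[556,-202,-7]);print("rack",s.x.round(1),s.fun.round(1))
for n,nm in(((383,233),"orange"),((410,147),"black"),((313,230),"cup")):
    s=least_squares(lambda q:proj("top",[q[0],q[1],90])[0]-n,[450,-100]);print(nm,s.x.round(0))
E
python3 fit.py|sed -n '/fixed/,$p'
```

```text
fixed h
1 ts [ 547.1 -288.9   -7.7] 0.6 [ 0.08 -0.59]
1 t [ 545.6 -288.2   -6.5] 0.27 [-0.  0.]
1 s [ 549.1 -289.7   -9.1] 0.48 [0. 0.]
2 ts [ 554.2 -231.4   -8.5] 0.57 [-0.11 -0.64]
2 t [ 552.5 -231.2   -7.6] 0.16 [-0.  0.]
2 s [ 556.5 -231.9   -9.8] 0.38 [-0.  0.]
3 ts [ 561.  -173.    -7.7] 0.64 [ 0.32 -0.44]
3 t [ 560.2 -171.8   -6.5] 0.51 [-0.  0.]
3 s [ 562.4 -174.5   -9.4] 0.42 [-0.    0.01]
4 ts [ 567.7 -116.3   -8.1] 0.51 [ 0.2  -0.26]
4 t [ 567.2 -115.6   -6.8] 0.56 [-0.  0.]
4 s [ 568.5 -117.3  -10. ] 0.18 [-0. -0.]
rack [ 561.7 -203.7   -3.9] [-0.2 -3.4  1.   4.9  0.5  0.6  2.2  1.2]
orange [ 437. -204.]
black [ 680. -285.]
cup [446. -10.]
```

drive_tool:
  motion:
    - [[0.033,0.023,0],[0,0,0.11]]
    - [[0.033,0.023,0],[0,0,0.11]]
    - [[0.033,0.023,0],[0,0,0.11]]
    - [[0.033,0.023,0],[0,0,0.11]]
    - [[0.033,0.023,0],[0,0,0.11]]
    - [[0.033,0.023,0],[0,0,0.11]]
    - [[0.033,0.023,0],[0,0,0.11]]
    - [[0.033,0.023,0],[0,0,0.11]]
    - [[0.033,0.023,0],[0,0,0.11]]
    - [[0.033,0.023,0],[0,0,0.11]]
  claw: 0.55
  force: 25

```text
time_s: 0.93
ee_pos: [505.4, -316.4, 213.6]
ee_rot: [-180.0, 0.0, -9.0]
force: [0.5, -1.5, 0.0]
gripper_width: 50.5
```

drive_tool:
  motion:
    - [[0.0212,0.0147,-0.012],[0,0,0.02]]
    - [[0.0211,0.0146,-0.012],[0,0,0.02]]
    - [[0,0,-0.03],[0,0,0]]
    - [[0,0,-0.03],[0,0,0]]
    - [[0,0,-0.025],[0,0,0]]
    - [[0,0,-0.015],[0,0,0]]
    - [[0,0,-0.008],[0,0,0]]
    - [[0,0,0],[0,0,0]]
    - [[0,0,0],[0,0,0]]
    - [[0,0,0],[0,0,0]]

```text
time_s: 1.77
ee_pos: [547.4, -289.2, 83.3]
ee_rot: [179.9, -0.1, -7.1]
force: [0.5, -0.1, 0.9]
gripper_width: 50.5
```

Run:
```python
from h import *
crop("scene","pics/g1s.png",200,140,160,120,5)
crop("top","pics/g1t.png",320,140,140,100,5)
```

```text
(no output)
```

View pics/g1s.png

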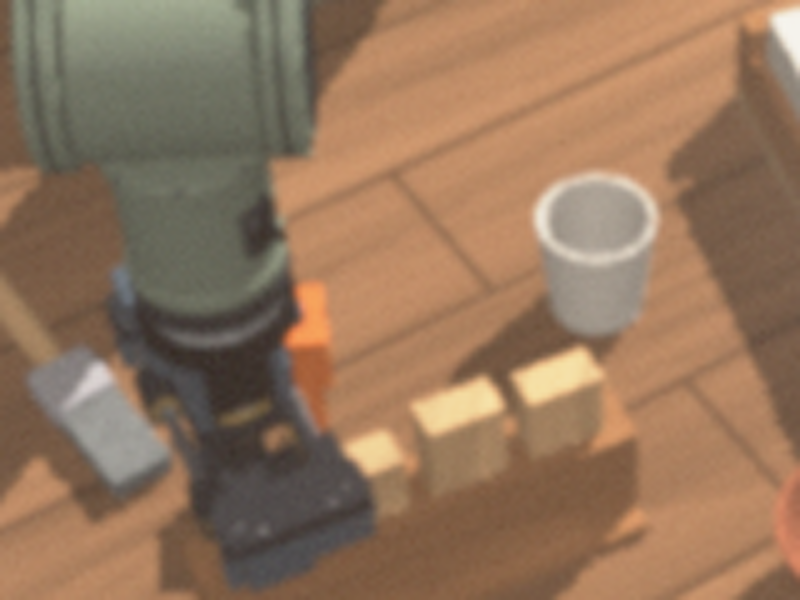

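View pics/g1t.png

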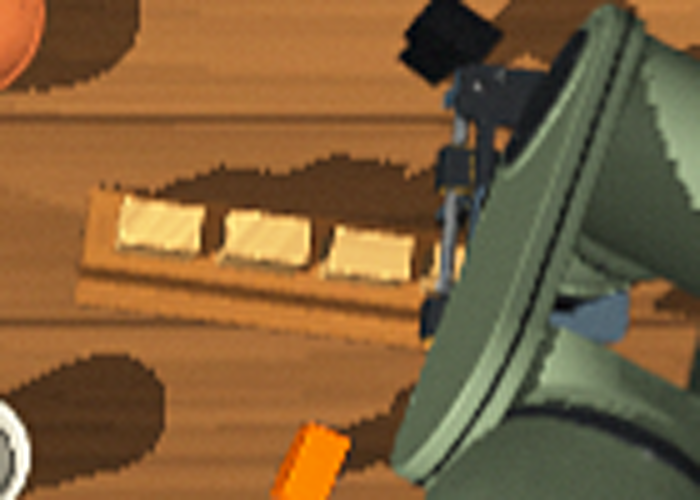

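drive_tool:
  motion:
    - [[0,0,0],[0,0,0]]
    - [[0,0,0],[0,0,0]]
    - [[0,0,0],[0,0,0]]
    - [[0,0,0],[0,0,0]]
    - [[0,0,0],[0,0,0]]
    - [[0,0,0],[0,0,0]]
    - [[0,0,0.01],[0,0,0]]
    - [[0,0,0.03],[0,0,0]]
    - [[0,0,0.04],[0,0,0]]
    - [[0,0,0.04],[0,0,0]]
  claw: 0

```text
time_s: 2.7
ee_pos: [545.8, -288.3, 202.9]
ee_rot: [-179.9, 0.1, -7.0]
force: [0.6, -0.8, 0.7]
gripper_width: 24.0
```

drive_tool:
  motion:
    - [[0,0.005,0.028],[0,0,0]]
    - [[0,0.038,0],[0,0,-0.0157]]
    - [[0,0.038,0],[0,0,-0.0157]]
    - [[0,0.038,0],[0,0,-0.0157]]
    - [[0,0.038,0],[0,0,-0.0157]]
    - [[0,0.038,0],[0,0,-0.0157]]
    - [[0,0.038,0],[0,0,-0.0157]]
    - [[0,0.038,0],[0,0,-0.0157]]
    - [[0,0.038,0],[0,0,-0.0157]]
    - [[0,0.038,0],[0,0,-0.0154]]

```text
time_s: 3.53
ee_pos: [546.1, 60.1, 230.7]
ee_rot: [-180.0, -0.0, -15.2]
force: [1.4, 0.0, -0.4]
gripper_width: 24.1
```

drive_tool:
  motion:
    - [[0,0.038,0],[0,0,0]]
    - [[0,0.038,0],[0,0,0]]
    - [[-0.001,0.03,0],[0,0,0]]
    - [[-0.002,0.0177,-0.01],[0,0,0]]
    - [[0,0,-0.025],[0,0,0]]
    - [[0,0,-0.02],[0,0,0]]
    - [[0,0,-0.007],[0,0,0]]
    - [[0,0,0],[0,0,0]]
    - [[0,0,0],[0,0,0]]
    - [[0,0,0],[0,0,0]]

```text
time_s: 4.37
ee_pos: [544.5, 182.0, 169.6]
ee_rot: [-179.9, -0.1, -15.2]
force: [0.2, 0.3, -0.3]
gripper_width: 23.7
```

Run:
```python
from h import *
crop("scene","pics/m1s.png",320,90,140,120,5)
crop("top","pics/m1t.png",190,140,120,100,6)
s=env.state();print(s["ee_pos"],s["ee_rot"],s["force"],s["time_s"])
```

```text
[544.42171311 181.95403716 169.47978073] [-1.79913837e+02 -1.39660150e-01 -1.51581009e+01] [ 0.23180744 -0.26521543  0.06300503] 4.4667
```

View pics/m1s.png

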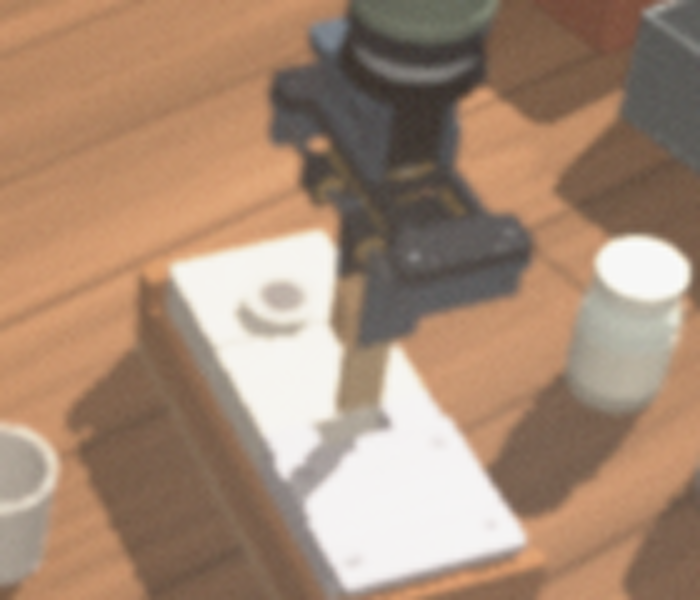

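View pics/m1t.png

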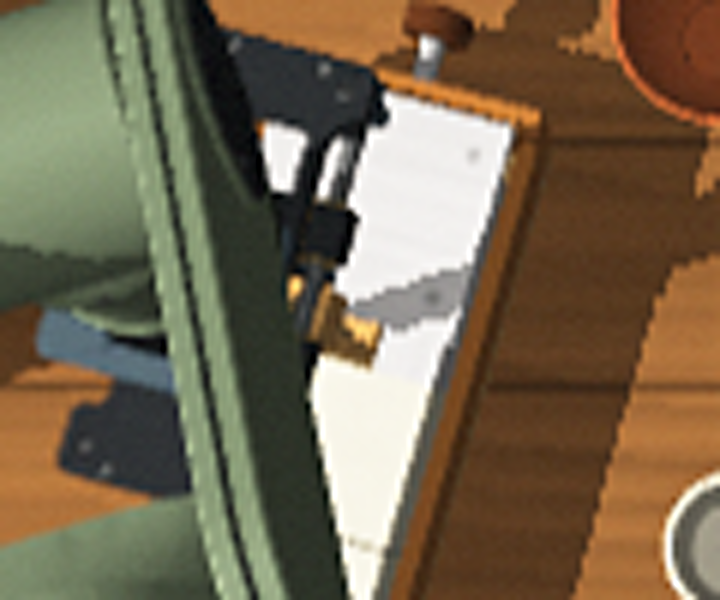

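drive_tool:
  motion:
    - [[0,0,-0.006],[0,0,0]]
    - [[0,0,-0.006],[0,0,0]]
    - [[0,0,-0.006],[0,0,0]]
    - [[0,0,-0.006],[0,0,0]]
    - [[-0.0015,0.0004,0],[0,0,0]]
    - [[-0.0015,0.0004,0],[0,0,0]]
    - [[-0.0015,0.0004,0],[0,0,0]]
    - [[-0.0015,0.0004,0],[0,0,0]]
    - [[0,0,0],[0,0,0]]
    - [[0,0,0],[0,0,0]]

```text
time_s: 5.3
ee_pos: [537.6, 183.7, 144.3]
ee_rot: [-180.0, -0.0, -15.1]
force: [0.4, 0.6, 0.1]
gripper_width: 24.0
```

drive_tool:
  motion:
    - [[-0.0004,0.0001,0],[0,0,0]]
    - [[-0.0004,0.0001,0],[0,0,0]]
    - [[-0.0004,0.0001,0],[0,0,0]]
    - [[-0.0004,0.0001,0],[0,0,0]]
    - [[-0.0004,0.0001,0],[0,0,0]]
    - [[-0.0004,0.0001,0],[0,0,0]]
    - [[0,0,0],[0,0,0]]
    - [[0,0,0],[0,0,0]]
    - [[0,0,0],[0,0,0]]
    - [[0,0,0],[0,0,0]]

```text
time_s: 6.13
ee_pos: [535.8, 184.1, 144.1]
ee_rot: [-180.0, -0.1, -15.1]
force: [3.4, -1.1, -2.4]
gripper_width: 23.4
```

drive_tool:
  motion:
    - [[0.0008,-0.0002,0],[0,0,0]]
    - [[0,0,-0.005],[0,0,0]]
    - [[0,0,-0.005],[0,0,0]]
    - [[0,0,-0.005],[0,0,0]]
    - [[0,0,-0.003],[0,0,0]]
    - [[0,0,-0.002],[0,0,0]]
    - [[0,0,-0.002],[0,0,0]]
    - [[0,0,-0.002],[0,0,0]]
    - [[0,0,-0.002],[0,0,0]]
    - [[0,0,-0.002],[0,0,0]]

```text
time_s: 6.97
ee_pos: [536.0, 184.1, 115.9]
ee_rot: [-180.0, -0.0, -15.1]
force: [2.4, -0.2, -0.1]
gripper_width: 23.6
```

drive_tool:
  motion:
    - [[0.0002,0,-0.002],[0,0,0]]
    - [[0,0,-0.002],[0,0,0]]
    - [[0,0,-0.002],[0,0,0]]
    - [[0,0,-0.002],[0,0,0]]
    - [[0,0,-0.002],[0,0,0]]
    - [[0,0,-0.002],[0,0,0]]
    - [[0,0,-0.002],[0,0,0]]
    - [[0,0,-0.002],[0,0,0]]
    - [[0,0,-0.002],[0,0,0]]
    - [[0,0,-0.001],[0,0,0]]

```text
time_s: 7.8
ee_pos: [536.0, 184.0, 96.7]
ee_rot: [180.0, 0.0, -15.1]
force: [1.4, -0.9, -0.0]
gripper_width: 24.1
```

drive_tool:
  motion:
    - [[0.0004,-0.0001,0],[0,0,0]]
    - [[0.0004,-0.0001,0],[0,0,0]]
    - [[0.0004,-0.0001,0],[0,0,0]]
    - [[0.0004,-0.0001,0],[0,0,0]]
    - [[0.0004,-0.0001,0],[0,0,0]]
    - [[0,0,0],[0,0,0]]
    - [[0,0,0],[0,0,0]]
    - [[0,0,0],[0,0,0]]
    - [[0,0,0],[0,0,0]]
    - [[0,0,0],[0,0,0]]

```text
time_s: 8.63
ee_pos: [537.5, 183.5, 96.8]
ee_rot: [180.0, 0.1, -15.1]
force: [-2.3, 1.1, -1.0]
gripper_width: 24.1
```

Leaf6 ran down freely: no vertical force, with mould contact at x = 536.0 and pad contact at about 537.5. That is roughly 1.5 mm of slack, so it is loose and goes back to its slot.

drive_tool:
  motion:
    - [[-0.0008,0.0002,0.003],[0,0,0]]
    - [[0,0,0.01],[0,0,0]]
    - [[0,0,0.03],[0,0,0]]
    - [[0,0,0.04],[0,0,0]]
    - [[0,0,0.04],[0,0,0]]
    - [[0,-0.03,0.01],[0,0,0.0157]]
    - [[0.002,-0.038,0],[0,0,0.0157]]
    - [[0.002,-0.038,0],[0,0,0.0157]]
    - [[0.002,-0.038,0],[0,0,0.0157]]
    - [[0.002,-0.038,0],[0,0,0.0157]]

```text
time_s: 9.47
ee_pos: [545.8, -0.1, 231.6]
ee_rot: [-180.0, -0.2, -10.5]
force: [0.2, -0.8, -0.4]
gripper_width: 24.0
```

drive_tool:
  motion:
    - [[0.0012,-0.038,0],[0,0,0.0157]]
    - [[0,-0.038,0],[0,0,0.0157]]
    - [[0,-0.038,0],[0,0,0.0157]]
    - [[0,-0.038,0],[0,0,0.0154]]
    - [[0,-0.038,0],[0,0,0]]
    - [[0,-0.038,0],[0,0,0]]
    - [[0,-0.038,0],[0,0,0]]
    - [[0,-0.0244,0],[0,0,0]]
    - [[0,0,-0.02],[0,0,0]]
    - [[0,0,-0.035],[0,0,0]]

```text
time_s: 10.3
ee_pos: [549.4, -292.7, 179.6]
ee_rot: [179.7, -0.7, -7.2]
force: [0.7, 0.4, -0.8]
gripper_width: 24.1
```

drive_tool:
  motion:
    - [[0,0,-0.02],[0,0,0]]
    - [[0,0,0],[0,0,0]]
    - [[0,0,0],[0,0,0]]
    - [[0,0,0],[0,0,0]]
    - [[0,0,0],[0,0,0]]
    - [[0,0,0],[0,0,0]]
    - [[0,0,-0.005],[0,0,0]]
    - [[0,0,-0.005],[0,0,0]]
    - [[0,0,-0.005],[0,0,0]]
    - [[0,0,-0.005],[0,0,0]]

```text
time_s: 11.13
ee_pos: [546.3, -288.6, 134.3]
ee_rot: [-180.0, 0.0, -7.0]
force: [-0.2, -0.0, -0.6]
gripper_width: 23.6
```

drive_tool:
  motion:
    - [[0,0,-0.008],[0,0,0]]
    - [[0,0,-0.008],[0,0,0]]
    - [[0,0,-0.008],[0,0,0]]
    - [[0,0,-0.008],[0,0,0]]
    - [[0,0,-0.008],[0,0,0]]
    - [[0,0,-0.006],[0,0,0]]
    - [[0,0,-0.004],[0,0,0]]
    - [[0,0,-0.002],[0,0,0]]
    - [[0,0,0],[0,0,0]]
    - [[0,0,0],[0,0,0]]

```text
time_s: 11.97
ee_pos: [546.8, -288.9, 83.2]
ee_rot: [180.0, -0.0, -7.0]
force: [0.6, -0.6, 0.1]
gripper_width: 24.1
```

drive_tool:
  motion:
    - [[0,0,0],[0,0,0]]
    - [[0,0,0],[0,0,0]]
    - [[0,0,0],[0,0,0]]
    - [[0,0,0],[0,0,0]]
    - [[0,0,0],[0,0,0]]
    - [[0,0,0],[0,0,0]]
    - [[0.0017,0.0144,0],[0,0,0]]
    - [[0.0017,0.0144,0],[0,0,0]]
    - [[0.0018,0.0144,0],[0,0,0]]
    - [[0.0017,0.0144,0],[0,0,0]]
  claw: 0.55

```text
time_s: 12.8
ee_pos: [553.4, -229.0, 83.0]
ee_rot: [-180.0, 0.0, -7.0]
force: [-0.1, 0.0, 0.0]
gripper_width: 50.2
```

Run:
```python
from h import *
crop("scene","pics/g2s.png",210,170,130,100,6)
s=env.state();print(s["ee_pos"],s["gripper_width"],s["force"],s["time_s"])
```

```text
[ 553.47400188 -226.31943414   82.92894828] 49.964328222147564 [-0.57980613  1.16518485  0.25826634] 12.85
```

View pics/g2s.png

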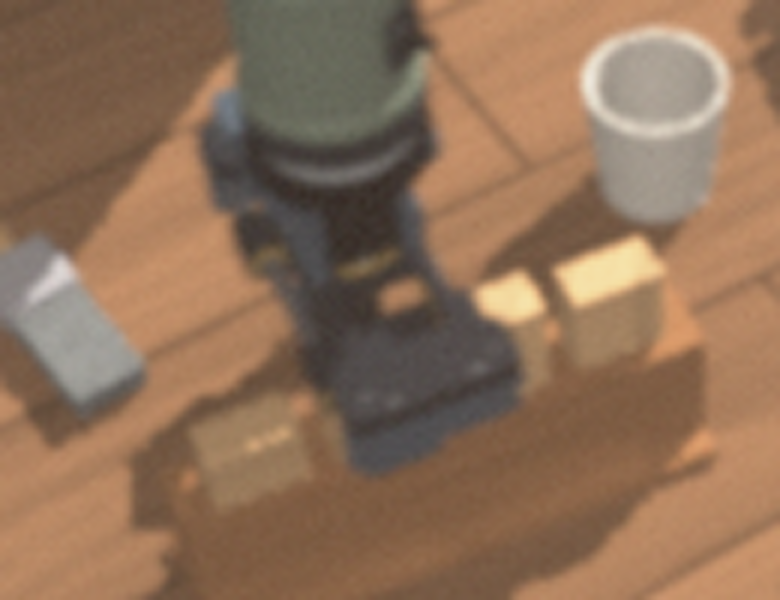

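drive_tool:
  motion:
    - [[0,0,0],[0,0,0]]
    - [[0,0,0],[0,0,0]]
    - [[0,0,0],[0,0,0]]
    - [[0,0,0],[0,0,0]]
    - [[0,0,0],[0,0,0]]
    - [[0,0,0],[0,0,0]]
    - [[0,0,0],[0,0,0]]
    - [[0,0,0],[0,0,0]]
    - [[0,0,0],[0,0,0]]
    - [[0,0,0],[0,0,0]]
  claw: 0.4

```text
time_s: 13.68
ee_pos: [553.4, -231.2, 83.0]
ee_rot: [-180.0, -0.0, -7.1]
force: [-0.8, -0.7, -0.5]
gripper_width: 36.3
```

drive_tool:
  motion:
    - [[0,0,0],[0,0,0]]
    - [[0,0,0],[0,0,0]]
    - [[0,0,0],[0,0,0]]
    - [[0,0,0],[0,0,0]]
    - [[0,0,0],[0,0,0]]
    - [[0,0,0],[0,0,0]]
    - [[0,0,0.01],[0,0,0]]
    - [[0,0,0.03],[0,0,0]]
    - [[0,0,0.04],[0,0,0]]
    - [[0,0,0.04],[0,0,0]]
  claw: 0

```text
time_s: 14.52
ee_pos: [552.6, -230.7, 204.1]
ee_rot: [-180.0, 0.1, -7.0]
force: [1.2, -0.9, -0.3]
gripper_width: 23.9
```

drive_tool:
  motion:
    - [[0,0.005,0.028],[0,0,0]]
    - [[-0.001,0.038,0],[0,0,-0.0157]]
    - [[-0.001,0.038,0],[0,0,-0.0157]]
    - [[-0.001,0.038,0],[0,0,-0.0157]]
    - [[-0.001,0.038,0],[0,0,-0.0157]]
    - [[-0.001,0.038,0],[0,0,-0.0157]]
    - [[-0.001,0.038,0],[0,0,-0.0157]]
    - [[-0.001,0.038,0],[0,0,-0.0157]]
    - [[-0.001,0.038,0],[0,0,-0.0157]]
    - [[-0.001,0.038,0],[0,0,-0.0154]]

```text
time_s: 15.35
ee_pos: [543.9, 117.7, 231.8]
ee_rot: [-180.0, -0.0, -15.2]
force: [1.1, -0.2, -1.7]
gripper_width: 24.1
```

drive_tool:
  motion:
    - [[-0.001,0.038,0],[0,0,0]]
    - [[-0.0006,0.0283,0],[0,0,0]]
    - [[0,0,-0.01],[0,0,0]]
    - [[0,0,-0.025],[0,0,0]]
    - [[0,0,-0.02],[0,0,0]]
    - [[0,0,-0.007],[0,0,0]]
    - [[0,0,0],[0,0,0]]
    - [[0,0,0],[0,0,0]]
    - [[0,0,-0.004],[0,0,0]]
    - [[0,0,-0.004],[0,0,0]]

```text
time_s: 16.18
ee_pos: [543.9, 182.2, 162.4]
ee_rot: [-179.9, -0.2, -15.2]
force: [0.6, 0.0, 0.7]
gripper_width: 23.7
```

drive_tool:
  motion:
    - [[0,0,-0.006],[0,0,0]]
    - [[0,0,-0.006],[0,0,0]]
    - [[-0.0008,0.0002,-0.005],[0,0,0]]
    - [[-0.001,0.0003,0],[0,0,0]]
    - [[-0.001,0.0002,0],[0,0,0]]
    - [[-0.001,0.0003,0],[0,0,0]]
    - [[-0.0005,0.0001,0],[0,0,0]]
    - [[-0.0003,0.0001,0],[0,0,0]]
    - [[-0.0003,0.0001,0],[0,0,0]]
    - [[0,0,0],[0,0,0]]

```text
time_s: 17.02
ee_pos: [537.9, 183.6, 144.2]
ee_rot: [-180.0, -0.0, -15.1]
force: [-0.8, -0.5, -1.1]
gripper_width: 24.1
```

drive_tool:
  motion:
    - [[-0.0003,0.0001,-0.004],[0,0,0]]
    - [[0,0,-0.005],[0,0,0]]
    - [[0,0,-0.005],[0,0,0]]
    - [[0,0,-0.004],[0,0,0]]
    - [[0,0,-0.002],[0,0,0]]
    - [[0,0,-0.001],[0,0,0]]
    - [[0,0,-0.001],[0,0,0]]
    - [[0,0,-0.001],[0,0,0]]
    - [[0,0,-0.001],[0,0,0]]
    - [[0,0,-0.001],[0,0,0]]

```text
time_s: 17.85
ee_pos: [537.5, 183.7, 119.4]
ee_rot: [-180.0, 0.0, -15.1]
force: [-1.2, 0.0, 3.4]
gripper_width: 23.5
```

drive_tool:
  motion:
    - [[0,0,-0.001],[0,0,0]]
    - [[0,0,-0.001],[0,0,0]]
    - [[0,0,-0.001],[0,0,0]]
    - [[0,0,-0.001],[0,0,0]]
    - [[0,0,-0.001],[0,0,0]]
    - [[0,0,-0.001],[0,0,0]]
    - [[0,0,-0.001],[0,0,0]]
    - [[0,0,-0.001],[0,0,0]]
    - [[0,0,-0.001],[0,0,0]]
    - [[0,0,-0.001],[0,0,0]]

```text
time_s: 18.68
ee_pos: [537.5, 183.5, 108.8]
ee_rot: [180.0, 0.0, -15.1]
force: [-1.6, 0.4, 3.6]
gripper_width: 24.0
```

drive_tool:
  motion:
    - [[0,0,-0.0012],[0,0,0]]
    - [[0,0,-0.0012],[0,0,0]]
    - [[0,0,-0.0012],[0,0,0]]
    - [[0,0,-0.0012],[0,0,0]]
    - [[0,0,-0.0012],[0,0,0]]
    - [[0,0,-0.0012],[0,0,0]]
    - [[0,0,-0.0012],[0,0,0]]
    - [[0,0,-0.0012],[0,0,0]]
    - [[0,0,-0.0012],[0,0,0]]
    - [[0,0,-0.0012],[0,0,0]]

```text
time_s: 19.52
ee_pos: [537.5, 183.6, 96.8]
ee_rot: [180.0, 0.0, -15.1]
force: [-2.2, 0.9, 2.2]
gripper_width: 23.7
```

drive_tool:
  motion:
    - [[0,0,-0.001],[0,0,0]]
    - [[0,0,-0.001],[0,0,0]]
    - [[0,0,-0.0005],[0,0,0]]
    - [[0,0,-0.0005],[0,0,0]]
    - [[0,0,-0.0003],[0,0,0]]
    - [[0,0,-0.0003],[0,0,0]]
    - [[0,0,-0.0003],[0,0,0]]
    - [[0,0,0],[0,0,0]]
    - [[0,0,0],[0,0,0]]
    - [[0,0,0],[0,0,0]]

```text
time_s: 20.35
ee_pos: [537.5, 183.6, 93.0]
ee_rot: [180.0, 0.0, -15.1]
force: [-1.5, 0.5, 1.4]
gripper_width: 23.7
```

drive_tool:
  motion:
    - [[0,0,-0.0003],[0,0,0]]
    - [[0,0,-0.0003],[0,0,0]]
    - [[0,0,-0.0003],[0,0,0]]
    - [[0,0,-0.0003],[0,0,0]]
    - [[0,0,-0.0003],[0,0,0]]
    - [[0,0,0],[0,0,0]]
    - [[0,0,0],[0,0,0]]
    - [[0,0,0],[0,0,0]]
    - [[0,0,0],[0,0,0]]
    - [[0,0,0],[0,0,0]]

```text
time_s: 21.18
ee_pos: [537.6, 183.6, 93.0]
ee_rot: [-180.0, -0.0, -15.1]
force: [-4.1, 0.2, 10.1]
gripper_width: 24.2
```

drive_tool:
  motion:
    - [[0,0,0.0005],[0,0,0]]
    - [[0,0,0.0005],[0,0,0]]
    - [[0,0,0],[0,0,0]]
    - [[0,0,0],[0,0,0]]
    - [[0,0,0],[0,0,0]]
    - [[0,0,0],[0,0,0]]
    - [[0,0,0],[0,0,0]]
    - [[0,0,0],[0,0,0]]
    - [[0,0,0],[0,0,0]]
    - [[0,0,0],[0,0,0]]

```text
time_s: 22.02
ee_pos: [537.5, 183.6, 93.0]
ee_rot: [-180.0, -0.0, -15.1]
force: [-3.7, -0.0, 5.8]
gripper_width: 23.6
```

drive_tool:
  motion:
    - [[0,0,0],[0,0,0]]
    - [[0,0,0],[0,0,0]]
    - [[0,0,0],[0,0,0]]
    - [[0,0,0],[0,0,0]]
    - [[0,0,0],[0,0,0]]
    - [[0,0,0.01],[0,0,0]]
    - [[0,0,0.03],[0,0,0]]
    - [[0,0,0.035],[0,0,0]]
    - [[0,0,0.035],[0,0,0]]
    - [[0,0,0.035],[0,0,0]]
  claw: 0.45

```text
time_s: 22.85
ee_pos: [537.4, 183.5, 240.0]
ee_rot: [-180.0, -0.0, -15.1]
force: [1.3, 0.2, 0.1]
gripper_width: 41.4
```

drive_tool:
  motion:
    - [[-0.03,-0.02,0],[0,0,0]]
    - [[-0.03,-0.02,0],[0,0,0]]
    - [[-0.03,-0.02,0],[0,0,0]]
    - [[-0.03,-0.02,0],[0,0,0]]
    - [[-0.03,-0.02,0],[0,0,0]]
    - [[-0.03,-0.02,0],[0,0,0]]
    - [[0,0,0],[0,0,0]]
    - [[0,0,0],[0,0,0]]
    - [[0,0,0],[0,0,0]]
    - [[0,0,0],[0,0,0]]

```text
time_s: 23.68
ee_pos: [358.8, 64.0, 238.1]
ee_rot: [-180.0, -0.1, -15.1]
force: [0.4, 0.4, -0.2]
gripper_width: 40.8
```

Run:
```python
from h import *
s=env.state();print(s["ee_pos"],s["force"],s["time_s"])
im=env.grab_frame("scene")[:,:,::-1];cv2.imwrite("pics/e_s.png",im)
cv2.imwrite("pics/e_sc.png",cv2.resize(im[120:240,220:440],None,fx=3.6,fy=3.6,interpolation=cv2.INTER_CUBIC))
im=env.grab_frame("top")[:,:,::-1];cv2.imwrite("pics/e_t.png",im)
cv2.imwrite("pics/e_tc.png",cv2.resize(im[140:270,200:430],None,fx=3.4,fy=3.4,interpolation=cv2.INTER_CUBIC))
```

```text
[358.80699206  64.02516416 238.09194636] [ 0.38754321  0.38644391 -0.15342783] 23.6833
```

View pics/e_sc.png

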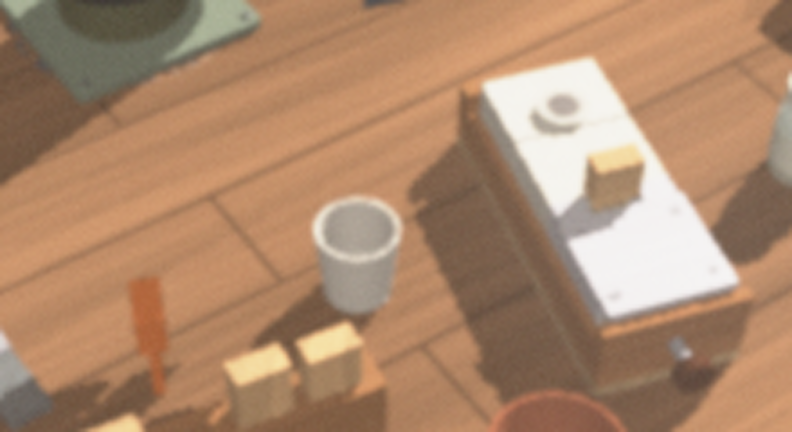

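View pics/e_tc.png

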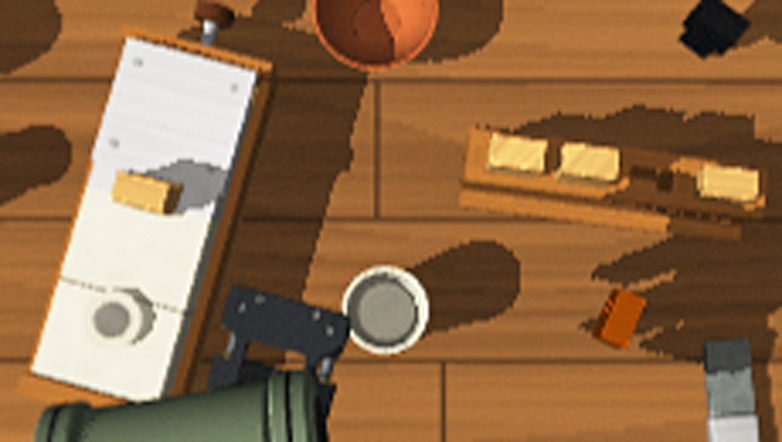

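Run:
```python
import cv2
s=cv2.imread("pics/e_s.png")
a=cv2.resize(s[205:285,225:335],(550,400),interpolation=cv2.INTER_CUBIC)
b=cv2.resize(s[145:195,370:411],(250,400)[::1],interpolation=cv2.INTER_CUBIC)
cv2.imwrite("pics/e_z.png",cv2.hconcat([a,b]))
```

```text
(no output)
```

View pics/e_z.png

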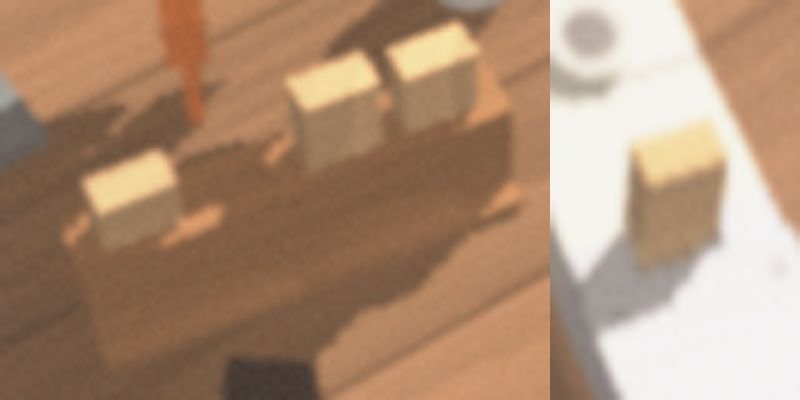

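The enlarged crop shows leaf6 hanging upright in its own slot at the left end, with leaf15 and leaf12 untouched beside it. Leaf9 stands upright in the mouth with its shoulder down, so I'm handing in the job.

```bash
python3 -c "
from workcell import env
print(env.job_done())"
```

```text
the job is handed in; nothing more can be done
None
```

The 9 mm leaf was the first to bind, and it now stands fully home in the mouth. The other three hang in the rack. I handed the job in with the robot's clock at about 24 s; no verdict came back.

- **6 mm leaf:** I lowered it to about 4 mm short of home and met no vertical resistance. It had about 1.5 mm of play between mould and pad, so I judged it loose. I hung it back in its own slot, where the picture shows it upright.
- **9 mm leaf:** It met the sloped lead-in at about 33 mm depth and slid down against 2–4 N of friction. Its shoulder then stopped firmly at a tool height of 93.0 mm, which puts it on the mould's 85 mm top. I pressed it to about 10 N, eased off and released it.
- **Last checks:** Both camera views show the leaf upright with its shoulder on the mould, the 12 and 15 mm leaves untouched, and no sign that the pots, jars or brush moved.
- **Not measured directly:** I could not see how far the 9 mm leaf pushes the pad back. From the play of the 6 mm leaf I estimate about 1.5 mm, within the 0.1 to 3.4 mm allowed.
- **Disagreement:** My clicks on the rack's top corners gave a rack pose that did not match the one from the blocks. I used the one from the blocks, and all the grasps and the return fitted it.

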